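Rest the stirring rod in the jug's pouring lip

ROBOT

A 6-joint arm with a two-finger parallel gripper is mounted at the origin on a cart in front of the work surface, level with it; the furniture and walls round the work are solid. World frame = base frame: x ahead of the robot, y to its left, z up, the work surface at z = 0. Lengths are in m, angles in rad, forces in N, time in s.
With the tool pointing down it reaches from about 0.25 to 0.725 m from the base axis. Payload 4 kg.
Tool frame: the origin (TCP) lies on the front face of the gripper's body, between the roots of the fingers; the fingertips stand 73 mm ahead of it and the grasp point (between the pads) lies bot.tcp_to_grasp ahead of it (bot.tcp_to_grasp is the distance from the TCP to the grasp point, in m); z points along the fingers, y is the line along which they close (so a half turn about z gives the same grasp; the last joint's range is limited). The gripper opens to 85 mm and grips with 20 to 120 N. Pads are 22 mm wide; open, the fingers measure 114 mm over their backs; the gripper's body (76 mm by 85 mm) begins 54 mm behind the grasp point. The pads swing forward as they close: fully open they stand 13 mm farther back than shut.
Start: joints at [1.315, 0.241, 0.005, 1.335, 0, 1.571], TCP at [0.127, 0.484, 0.304] pointing down, gripper open.
Joint ranges: [-2.72, 2.72], [-1.05, 1.87], [-1.09, 1.28], [-1.99, 2.15], [-1.42, 1.44], [-3.14, 3.14]. Speed limits (rad/s): [2.79, 2.79, 3.14, 3.14, 3.14, 3.14].

INTERFACE

Orientations are given as a unit quaternion [x, y, z, w].
In Python, from workcell import bot gives the robot as it stands.
- The arm moves only by the shell command python3 -m jog 'ROWS' [OPENING]. ROWS is JSON, one flat list of numbers, 6 for each row, row after row: the shift along the world's x, y, z scaled (see below), then the turn, a rotation vector about the world's x, y, z scaled (see below). In form: [tx, ty, tz, wx, wy, wz, tx, ty, tz, wx, wy, wz, ...]. A call has 1 to 10 rows; each row is the pose to reach, as a shift and turn from the pose commanded when the call began; what a row does not reach only later rows make up. The controller multiplies each number of a shift by 800 mm and each number of a turn by 2 rad. A row lasts 1/12 s, in which the tool goes at most 41.7 mm and 7.16 degrees, less where a joint would pass 70% of its speed; a pose out of reach is approached as far as the arm can. A call with a number of a shift or a turn outside -1 to 1 is refused whole. A call with a gripper value outside its range is refused whole. OPENING is the opening, from -1 (shut) to 1 (fully open), set as the call begins (- or left out, the last holds). The fingers move at their own pace and stop on an object; the grip force is fixed at half the most. Time passes only in rows, so rows that repeat a pose let the fingers close. It gives the time, the measured TCP pose, the force, the opening and the grip force at its end, in the units of the state.
- bot.get_obs(): the state, without advancing time (a new reading comes with each control period).
- bot.camera(name): name is "side" or "top" or "wrist"; returns (picture, depth): 400x640x3 uint8, red, green, blue; 400x640 float32, m along the optical axis (not along the pixel's ray), 0 where there is no reading.
- bot.calibration(name): a dict with "intrinsics" (3x3 intrinsics, pixels), "pose" (4x4, takes a point from camera to world coordinates). Camera axes: x right, y up, looking along -z (the intrinsics and any distortion apply to the point x, -y, -z); pixel columns grow to the right and rows downward; lengths in m; the calibration is good to about 2 mm. A picture is of the moment at which its call begins: read the wrist's pose just before it. calibration takes no time and is no camera call; for the wrist camera it gives the pose at the moment of the call.
- bot.job_done(): hands the job in; it is judged then, once.
Trained networks look in the newest picture that a camera, given by its name, has taken for a name from the list of things; names that differ only in an ending like _2 or _b are one class to them, and where a whole thing is asked for, a point or a joint stands for the part that bears it (a point fixed in the world has none). Each returns a list of dicts, best first, with "confidence" (0 to 1); they miss things now and then, are a little off and sometimes report something else, mostly with a low value. They report only what shows in the picture. A call takes as long as a camera call. They do not tell look-alikes from the thing itself.
- bot.find_in(label, camera): "at" ([x, y, z] in m, in the coordinates of the camera as it stood for that picture, good to about 4 mm: the middle of the surface that is visible of it).
- bot.tip_of(label, camera): "at" ([x, y, z] in m, in the coordinates of the camera as it stood for that picture, good to about 4 mm: a listed point, or the origin of a listed thing).
The state is a dict: "clock": time; "joint_pos": joint angles; "joint_vel": joint speeds; "tau": joint torques, N m; "eef_pos": TCP position; "tool_rot": TCP orientation; "ft_force": force on the tool from outside, world axes, zero at the start; "ft_torque": the same for the moment, N m; "grip_width": finger opening in m; "grasp_force": force on a finger pad.
Only numpy, scipy, OpenCV 4.12 (cv2) and the standard library are available. Lean on these libraries where they do the work, as an engineer would, in place of code of your own. Each camera call takes 0.05 s, during which the arm holds its last target. There are 200 camera calls.

TASK

Take the long stirring rod out of the grey stand and lower it, the same way up, into the steel jug until its foot is on the bottom before you let go. Leave it leaning in the pouring lip, opposite the handle, with the jug upright where it was and the short rod left in its hole.

Things in the scene. Friction and masses are not known exactly. Their poses are not given: they have to be found in the camera images.
- stir_rod: The long stirring rod: straight white plastic rod, 10 mm diameter, 220 mm long, about 40 g, a thin grey ring 14 mm below its top end. It stands upright in an outer hole of the grey stand, its foot 10 mm above the worktop. Origin: centre of its foot; z runs along the rod to its top end; x and y mean nothing.
- rod_top (a point): Centre of the top end of the long rod, 220 mm from its foot.
- rod_neck (a point): Point on the axis of the long rod, 135 mm from its foot: about where it crosses the jug's rim when it leans.
- short_rod: The short stirring rod: the same white rod, but 150 mm long, in the other outer hole of the stand, foot 10 mm above the worktop. Origin: centre of its foot. Not to be taken.
- rod_stand: Fixed grey plastic block, 60 (x) x 150 (y) x 60 (z) mm, with three upright holes of 12.5 mm diameter and 50 mm depth at y = -50, 0 and +50 mm of its own; the rods stand in the two outer ones (which is in which varies), the middle one is empty. Origin: centre of its underside, z up.
- jug: Loose round stainless-steel jug, about 0.4 kg: outer diameter 80 mm, rim 120 mm high, wall 3 mm (inner diameter 74 mm), inner floor 4 mm above the worktop. Origin: centre of its underside, z up. The pouring lip is on its own -x side, the handle (reaching 69 to 74 mm from the axis) on its own +x side.
- jug_lip (a point): Middle of the pouring lip's inner edge at rim height, 51 mm from the jug's axis. The lip is an outward bulge of the rim, about 25 mm wide, from 90 mm up, standing out 14 mm at the rim. A rod with its foot on the jug's floor, let go while leaning some 20 degrees towards the lip, tips on into it and rests at 20 to 35 degrees.
Not all that is in view belongs to the job. There is more than one size of the jug; the one meant has the size given above.

How it is judged:
By the outcome, as a careful person would: the job done as asked, in the order asked, and still so for the second after the job is handed in, with the robot touching nothing.
It also fails if it takes over 40 s, if anything falls off the work surface, if the arm or the gripper's body presses on something with over 40 N, if the wrist force passes 120 N, or if a joint passes its speed limit or range.

## Working session

There is one attempt and no reset: what is moved stays moved. The work goes in short steps, Python scripts to look and compute and a shell command to move; the robot and the scene stay as the last step left them, time stands still between calls to the robot, and variables do not carry over. Pictures are saved under pics/ and viewed, at most 10 in all, crops included, and the job is handed in when it is done.

```bash
mkdir -p pics
cat > h.py <<'E'
from workcell import bot
import numpy as np, cv2
def snap(c,fn=None):
    T=np.array(bot.calibration(c)["pose"]);K=np.array(bot.calibration(c)["intrinsics"])
    p,d=bot.camera(c)
    if fn: cv2.imwrite("pics/"+fn,p[:,:,::-1])
    return p,d,K,T
def w(T,a): return (T[:3,:3]@np.array(a)+T[:3,3]).round(4)
def cloud(d,K,T):
    v,u=np.mgrid[:d.shape[0],:d.shape[1]]
    P=np.stack([(u-K[0,2])/K[0,0]*d,-(v-K[1,2])/K[1,1]*d,-d],-1)
    return P@T[:3,:3].T+T[:3,3]
def pix(K,T,p):
    c=T[:3,:3].T@(np.array(p)-T[:3,3]); return (K[0,2]-K[0,0]*c[0]/c[2], K[1,2]+K[1,1]*c[1]/c[2])
E
python3 - <<'E'
from h import *
o=bot.get_obs();print(o["eef_pos"],o["tool_rot"],bot.tcp_to_grasp)
for c in["top","side"]:
    p,d,K,T=snap(c,c+"1.png"); print(c,T[:3,3].round(2),sorted(bot.calibration(c)))
    for l in["stir_rod","short_rod","rod_stand","jug"]:
        for r in bot.find_in(l,c)[:4]:
            q=w(T,r["at"]);print(l,"find",q,np.round(pix(K,T,q)),round(r["confidence"],2))
    for l in["rod_top","jug","jug_lip","rod_stand"]:
        for r in bot.tip_of(l,c)[:4]:
            q=w(T,r["at"]);print(l,"tip",q,np.round(pix(K,T,q)),round(r["confidence"],2))
E
```

```text
[0.12639602 0.48325918 0.30301788] [ 1.27551861e-01  9.91831348e-01 -1.04074765e-03 -1.27319133e-04] 0.0539
top [0.35 0.05 1.15] ['intrinsics', 'pose']
rod_stand find [0.5591 0.1467 0.0616] [275. 194.] 0.62
jug find [0.4947 0.3924 0.084 ] [172. 221.] 0.92
jug find [ 0.5595 -0.1206  0.0558] [383. 192.] 0.63
rod_top tip [0.5887 0.1934 0.231 ] [245. 166.] 0.49
jug tip [ 5.524e-01 -1.159e-01  4.000e-04] [378. 199.] 0.86
jug tip [ 0.4925  0.3681 -0.0008] [192. 226.] 0.58
jug_lip tip [ 0.5324 -0.1647  0.1218] [407. 198.] 0.76
jug_lip tip [0.485  0.2997 0.1631] [202. 220.] 0.75
rod_stand tip [5.660e-01 1.516e-01 1.000e-04] [275. 196.] 0.56
side [0.27 1.14 0.7 ] ['intrinsics', 'pose']
stir_rod find [0.5849 0.2026 0.1521] [281. 222.] 0.59
stir_rod find [0.5699 0.1391 0.0581] [296. 244.] 0.46
short_rod find [0.541  0.1095 0.115 ] [310. 220.] 0.69
rod_stand find [0.5725 0.1391 0.0615] [295. 243.] 0.8
jug find [ 0.5498 -0.0819  0.0844] [324. 197.] 0.92
jug find [0.4802 0.4084 0.1172] [302. 296.] 0.72
rod_top tip [0.588  0.2019 0.2293] [278. 192.] 0.64
jug tip [0.4873 0.3717 0.0008] [304. 330.] 0.79
jug tip [ 0.5589 -0.1152  0.001 ] [323. 217.] 0.78
jug_lip tip [0.4846 0.3021 0.1617] [313. 247.] 0.9
jug_lip tip [ 0.5345 -0.1609  0.1205] [335. 175.] 0.77
```

View pics/top1.png

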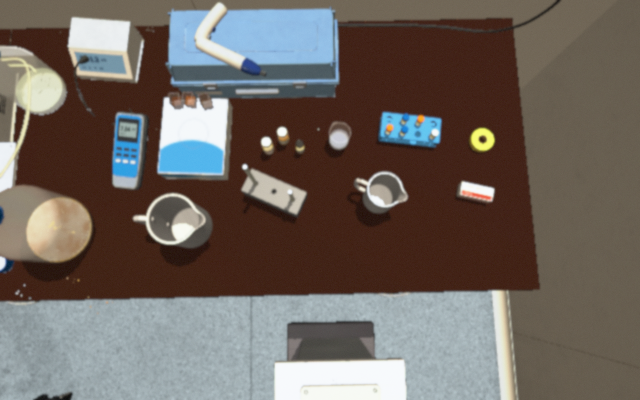

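View pics/side1.png

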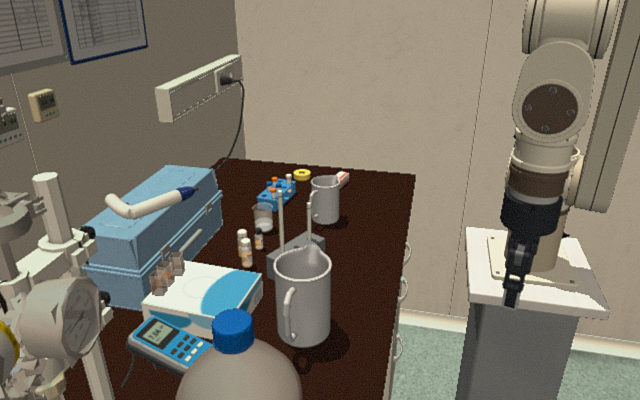

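Run:
```python
from h import *
for c in["top","side"]:
    p,d,K,T=snap(c); X=cloud(d,K,T)
    m0=d>0
    def sel(x0,x1,y0,y1,z0,z1):
        m=m0&(X[...,0]>x0)&(X[...,0]<x1)&(X[...,1]>y0)&(X[...,1]<y1)&(X[...,2]>z0)&(X[...,2]<z1);return X[m]
    def rep(n,q):
        print(c,n,len(q),*( [np.median(q,0).round(4),q.min(0).round(3),q.max(0).round(3)] if len(q) else []))
    rep("long",sel(.5,.65,.16,.25,.1,.3)); rep("longtop",sel(.5,.65,.16,.25,.215,.3));rep("short",sel(.5,.65,.06,.15,.075,.2))
    rep("standtop",sel(.48,.68,.02,.28,.052,.068))
    rep("jugR rim",sel(.45,.7,-.25,-.03,.112,.128)); rep("jugR",sel(.45,.7,-.25,-.03,.06,.3))
    rep("jugL",sel(.4,.6,.25,.5,.06,.3))
    q=sel(.45,.7,-.25,-.03,.112,.128)
    if len(q)>5:
        (cx,cy),r=cv2.minEnclosingCircle(q[:,:2].astype(np.float32));print(cx,cy,r)
    if c=="top":
        cv2.imwrite("pics/crop.png",np.hstack([cv2.resize(p[140:240,220:320],(390,390),interpolation=2),cv2.resize(p[150:250,340:440],(390,390),interpolation=2)])[:,:,::-1])
```

```text
top long 85 [0.584  0.1934 0.1835] [0.582 0.19  0.1  ] [0.591 0.2   0.234]
top longtop 25 [0.5857 0.1943 0.2289] [0.582 0.19  0.216] [0.591 0.2   0.234]
top short 44 [0.5418 0.1041 0.1447] [0.539 0.1   0.077] [0.548 0.109 0.164]
top standtop 1453 [0.5676 0.1538 0.0611] [0.508 0.07  0.052] [0.68  0.28  0.068]
top jugR rim 253 [ 0.5547 -0.1227  0.1207] [ 0.513 -0.164  0.112] [ 0.595 -0.057  0.126]
top jugR 669 [ 0.5608 -0.1173  0.1055] [ 0.513 -0.164  0.06 ] [ 0.699 -0.03   0.126]
top jugL 1655 [0.492  0.3932 0.1312] [0.435 0.294 0.06 ] [0.545 0.463 0.172]
0.5538816452026367 -0.11019600927829742 0.05895631015300751
side long 220 [0.5851 0.2003 0.1701] [0.58  0.192 0.1  ] [0.591 0.206 0.232]
side longtop 31 [0.5857 0.1996 0.2242] [0.581 0.193 0.216] [0.59  0.204 0.232]
side short 124 [0.543  0.1096 0.1227] [0.539 0.103 0.075] [0.55  0.116 0.162]
side standtop 570 [0.5689 0.1351 0.0608] [0.507 0.071 0.052] [0.68  0.28  0.068]
side jugR rim 205 [ 0.5522 -0.1105  0.1179] [ 0.513 -0.163  0.112] [ 0.594 -0.057  0.124]
side jugR 852 [ 0.5509 -0.0837  0.1002] [ 0.512 -0.248  0.06 ] [ 0.699 -0.032  0.124]
side jugL 4054 [0.4866 0.4039 0.1284] [0.433 0.297 0.06 ] [0.545 0.471 0.168]
0.552695631980896 -0.10944359749555588 0.05658046156167984
```

View pics/crop.png

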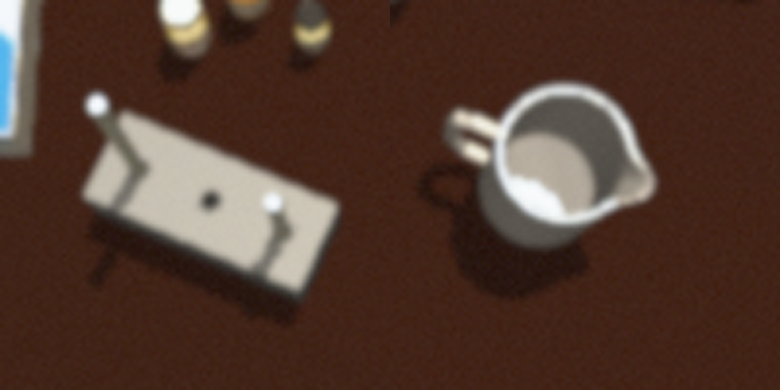

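The look-alikes, by pixel in the top view:
- **Rods:** the long rod's top is at (245,166), z≈0.23. The short rod's top is at (290,192), z≈0.16.
- **Jugs:** the big jug at (180,222) has its rim at z≈0.168, so it's the wrong one. The jug at (380,192) has its rim at 0.12 and is about 80 mm wide, so it's the right one.

The crop confirms the choice. The long rod is at the stand's upper-left hole (crop 97,103). The jug's lip is at crop (645,190), pointing to -y and slightly -x, and its handle is at the upper left.

Next I'll move above the long rod and turn the fingers across the lean plane.

```bash
python3 -m jog '[0,0,0.06,0,0,0.06, 0.573,-0.358,0.07,0,0,0.689, 0.573,-0.358,0.07,0,0,0.689, 0.573,-0.358,0.07,0,0,0.689, 0.573,-0.358,0.07,0,0,0.689, 0.573,-0.358,0.07,0,0,0.689, 0.573,-0.358,0.07,0,0,0.689, 0.573,-0.358,0.07,0,0,0.689, 0.573,-0.358,0.07,0,0,0.689, 0.573,-0.358,0.07,0,0,0.689]' 1
```

```text
clock: 1.83
eef_pos: [0.4073, 0.3092, 0.3546]
tool_rot: [-0.415, 0.91, 0.0, 0.0]
ft_force: [-0.3, 1.0, -0.4]
grip_width: 0.0854
grasp_force: 0.0
```

```bash
python3 -m jog '[0.222,-0.14,0,0,0,0.133, 0.222,-0.14,0,0,0,0.133, 0.222,-0.14,0,0,0,0.133, 0.222,-0.14,0,0,0,0.133, 0.222,-0.14,0,0,0,0.133, 0.222,-0.14,0,0,0,0.133, 0.222,-0.14,0,0,0,0.133, 0.222,-0.14,0,0,0,0.133]'
python3 - <<'E'
from h import *
p,d,K,T=snap("wrist","wr1.png");o=bot.get_obs();print(o["eef_pos"],o["tool_rot"])
for l in["rod_top","jug","jug_lip"]:
    for r in bot.tip_of(l,"wrist")[:3]:
        q=w(T,r["at"]);print(l,q,np.round(pix(K,T,q)),round(r["confidence"],2))
X=cloud(d,K,T);m=(d>0)&(X[...,2]>.1)&(X[...,2]<.245)&(abs(X[...,0]-.585)<.03)&(abs(X[...,1]-.197)<.03)
q=X[m]
for z in np.arange(.1,.24,.02):
    s=q[(q[:,2]>z)&(q[:,2]<z+.02)]
    if len(s):print(z.round(2),len(s),np.median(s,0).round(4))
E
```

```text
clock: 2.5
eef_pos: [0.5835, 0.1982, 0.3536]
tool_rot: [-0.53, 0.848, 0.0, -0.001]
ft_force: [-0.0, -0.2, -0.5]
grip_width: 0.0854
grasp_force: 0.0
[0.58288244 0.19890031 0.35415978] [-5.30225744e-01  8.47856323e-01  3.92511615e-04 -4.02467286e-04]
rod_top [0.5875 0.1987 0.2295] [314. 224.] 0.85
jug [0.4939 0.3698 0.0011] [419. 230.] 0.89
jug_lip [0.4907 0.2979 0.1655] [452. 241.] 0.88
0.1 42 [0.5872 0.1921 0.1099]
0.12 49 [0.587  0.192  0.1304]
0.14 55 [0.587  0.1922 0.1503]
0.16 81 [0.5868 0.1925 0.1702]
0.18 97 [0.587  0.1924 0.1909]
0.2 119 [0.5869 0.1926 0.2107]
0.22 201 [0.5883 0.1947 0.2291]
```

View pics/wr1.png

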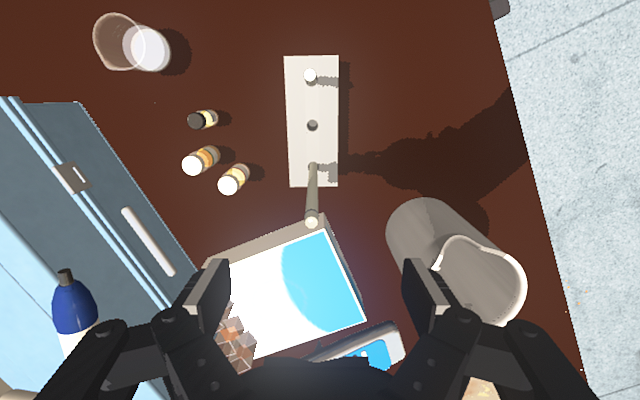

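The picture shows the long rod's top at (312,222), midway between the open fingers. The short rod is at (310,75) and the big jug is off to the right. I'll descend and grip.

```bash
python3 -m jog '[0.005,-0.002,-0.03,0,0,0, 0.005,-0.002,-0.06,0,0,0, 0.005,-0.002,-0.09,0,0,0, 0.005,-0.002,-0.12,0,0,0, 0.005,-0.002,-0.143,0,0,0, 0.005,-0.002,-0.143,0,0,0, 0.005,-0.002,-0.143,0,0,0]' && python3 -m jog '[0,0,0,0,0,0, 0,0,0,0,0,0, 0,0,0,0,0,0, 0,0,0,0,0,0, 0,0,0,0,0,0, 0,0,0,0,0,0, 0,0,0,0,0,0, 0,0,0,0,0,0]' -1
```

```text
clock: 3.28
eef_pos: [0.5863, 0.1976, 0.2397]
tool_rot: [-0.531, 0.848, 0.0, -0.001]
ft_force: [-0.1, -0.7, 1.0]
grip_width: 0.0855
grasp_force: 0.0
clock: 3.95
eef_pos: [0.5877, 0.1969, 0.2404]
tool_rot: [-0.53, 0.848, 0.0, 0.0]
ft_force: [-0.9, -0.5, 3.0]
grip_width: 0.0085
grasp_force: 58.5
```

```bash
python3 -m jog '[0,0,0.02,0,0,0, 0,0,0.05,0,0,0, 0,0,0.08,0,0,0, 0,0,0.11,0,0,0, 0,0,0.14,0,0,0, 0,0,0.17,0,0,0, 0,0,0.2,0,0,0, 0,0,0.2,0,0,0]'
```

```text
clock: 4.62
eef_pos: [0.5886, 0.197, 0.4055]
tool_rot: [-0.53, 0.848, -0.001, 0.004]
ft_force: [-0.3, 0.7, 1.0]
grip_width: 0.0085
grasp_force: 58.5
```

Run:
```python
from h import *
p,d,K,T=snap("wrist","wr2.png");o=bot.get_obs();print(o["eef_pos"],o["tool_rot"],o["grasp_force"],o["grip_width"])
for l in["rod_top","stir_rod","jug","jug_lip"]:
    for r in bot.tip_of(l,"wrist")[:3]:
        q=w(T,r["at"]);print(l,q,np.round(pix(K,T,q)),round(r["confidence"],2))
p,d,K,T=snap("side","side2.png")
for l in["stir_rod","rod_top"]:
    for r in bot.tip_of(l,"side")[:2]:
        q=w(T,r["at"]);print("side",l,q,np.round(pix(K,T,q)),round(r["confidence"],2))
```

```text
[0.58846469 0.19697724 0.40291537] [-5.29985380e-01  8.48001102e-01 -8.01761705e-04  2.99767210e-03] 58.546403646469116 0.008135516021431623
rod_top [0.5919 0.1979 0.3956] [315. 360.] 0.9
stir_rod [0.5927 0.1912 0.1716] [314. 174.] 0.67
jug [0.4936 0.3659 0.0032] [414. 214.] 0.69
jug_lip [0.4909 0.2984 0.1637] [438. 218.] 0.76
jug_lip [ 0.5693  0.1526 -0.0033] [318. 116.] 0.67
side stir_rod [0.5855 0.1989 0.1666] [281. 216.] 0.54
side stir_rod [ 0.5319 -0.16    0.1202] [336. 175.] 0.54
```

The rod came out straight. I'll carry it toward the right-hand jug and measure the jug on the way.

```bash
python3 -m jog '[0,-0.03,0.02,0,0,0, 0,-0.07,0.02,0,0,0, 0,-0.11,0.02,0,0,0, 0,-0.15,0.02,0,0,0, 0,-0.18,0.02,0,0,0, 0,-0.2,0.02,0,0,0, 0,-0.2,0.02,0,0,0, 0,-0.2,0.02,0,0,0]'
python3 - <<'E'
from h import *
from scipy.optimize import least_squares
p,d,K,T=snap("wrist","wr3.png");o=bot.get_obs();print(o["eef_pos"],o["tool_rot"])
for l in["jug","jug_lip","stir_rod"]:
    for r in bot.tip_of(l,"wrist")[:3]:
        q=w(T,r["at"]);print(l,q,np.round(pix(K,T,q)),round(r["confidence"],2))
X=cloud(d,K,T);m=(d>0)&(X[...,2]>.113)&(X[...,2]<.127)&(abs(X[...,0]-.555)<.1)&(abs(X[...,1]+.112)<.09)
q=X[m][:,:2];print(len(q))
c=np.array([.555,-.112])
f=least_squares(lambda c:np.hypot(*(q-c).T)-.0385,c,loss="cauchy",f_scale=.001);c=f.x
r=np.hypot(*(q-c).T);a=np.degrees(np.arctan2(*(q-c).T[::-1]));print("axis",c,np.median(r))
for A in range(-180,180,20):
    s=r[(a>=A)&(a<A+20)]
    if len(s):print(A,len(s),s.min().round(4),s.max().round(4))
for nm,s in(("lip",(r>.0425)&(q[:,1]<c[1])),("handle",(r>.0425)&(q[:,1]>c[1]))):
    if s.any():v=q[s]-c;print(nm,s.sum(),np.degrees(np.arctan2(v[:,1].mean(),v[:,0].mean())))
E
```

```text
clock: 5.68
eef_pos: [0.5875, 0.036, 0.4155]
tool_rot: [-0.529, 0.849, 0.0, -0.0]
ft_force: [0.5, 0.8, -0.3]
grip_width: 0.0082
grasp_force: 58.5
[0.58754254 0.03689072 0.41548129] [-5.29811605e-01  8.48115210e-01  4.53817326e-04 -2.20665361e-04]
jug [ 0.5555 -0.1129 -0.0024] [292.  47.] 0.9
jug [0.4938 0.3658 0.0035] [439. 285.] 0.58
jug_lip [0.4913 0.3016 0.1632] [472. 319.] 0.77
stir_rod [0.5912 0.0294 0.1802] [312. 175.] 0.79
stir_rod [0.5905 0.0381 0.4052] [317. 361.] 0.49
824
axis [ 0.5555817  -0.11323681] 0.03865608746971971
-180 70 0.037 0.0414
-160 7 0.0371 0.0387
-80 62 0.0373 0.0418
-60 81 0.0373 0.042
-40 74 0.0371 0.0419
-20 66 0.0369 0.0414
0 57 0.0366 0.0412
20 52 0.0365 0.0406
40 47 0.0364 0.0404
60 45 0.0362 0.0403
80 49 0.0359 0.0403
100 46 0.0362 0.0403
120 50 0.0363 0.0406
140 55 0.0365 0.0407
160 63 0.0368 0.0412
```

View pics/wr3.png

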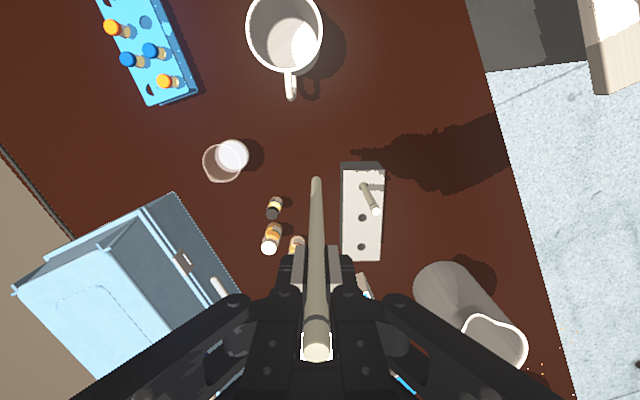

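The rod is held straight and its foot is free. The jug's handle is at (290,88), and its lip is cut off above the frame. I'll get the lip angle from the handle and from the fixed cameras.

Run:
```python
from h import *
c=np.array([.5556,-.1132])
for n in("wrist","top","side"):
    p,d,K,T=snap(n);X=cloud(d,K,T);V=X[...,:2]-c;r=np.hypot(V[...,0],V[...,1]);z=X[...,2]
    for nm,s,sg in(("handle",(r>.05)&(r<.08)&(z>.025)&(z<.118)&(V[...,1]>0),1),("lip",(r>.044)&(r<.06)&(z>.112)&(z<.128)&(V[...,1]<0),1)):
        s=s&(d>0)
        if s.sum()>3:
            v=np.median(V[s],0);print(n,nm,s.sum(),v.round(4),np.degrees(np.arctan2(v[1],v[0])).round(1),r[s].max().round(4))
```

```text
wrist handle 197 [0.0233 0.0548] 67.0 0.0714
top lip 44 [-0.0211 -0.0455] -114.8 0.0566
side handle 82 [0.021  0.0629] 71.5 0.0735
side lip 27 [-0.0194 -0.0447] -113.5 0.0564
```

```bash
python3 -m jog '[-0.008,-0.04,0,0,0,0.008, -0.016,-0.08,0,0,0,0.017, -0.024,-0.12,0,0,0,0.017, -0.032,-0.16,0,0,0,0.017, -0.035,-0.176,0,0,0,0.017, -0.035,-0.176,0,0,0,0.017, -0.035,-0.176,0,0,0,0.017]'
python3 - <<'E'
from h import *
for n in("top","side"):
    p,d,K,T=snap(n,n+"4.png"); o=bot.get_obs();e=np.array(o["eef_pos"])
    X=cloud(d,K,T);s=(d>0)&(X[...,2]>.19)&(X[...,2]<.335)&(np.hypot(X[...,0]-e[0],X[...,1]-e[1])<.03)
    q=X[s];print(n,e,len(q))
    for z in(.19,.22,.25,.28,.31):
        t=q[(q[:,2]>z)&(q[:,2]<z+.03)]
        if len(t):print(z,len(t),np.median(t,0).round(4))
a=cv2.imread("pics/side4.png")[70:250,240:440];cv2.imwrite("pics/side4c.png",cv2.resize(a,(660,594)))
E
```

```text
clock: 6.62
eef_pos: [0.5597, -0.1041, 0.416]
tool_rot: [-0.544, 0.839, 0.0, 0.0]
ft_force: [0.7, 0.1, -1.1]
grip_width: 0.0083
grasp_force: 58.5
top [ 0.55983346 -0.10333241  0.41594676] 28
0.19 17 [ 0.5563 -0.1026  0.2043]
0.22 8 [ 0.5587 -0.1013  0.2361]
0.25 3 [ 0.5592 -0.1011  0.2618]
side [ 0.55991776 -0.10287372  0.41587825] 151
0.19 29 [ 0.5584 -0.1007  0.2053]
0.22 31 [ 0.5585 -0.1002  0.234 ]
0.25 31 [ 0.5586 -0.1003  0.2654]
0.28 33 [ 0.5576 -0.0992  0.2947]
0.31 27 [ 0.5584 -0.1     0.3219]
```

View pics/side4c.png

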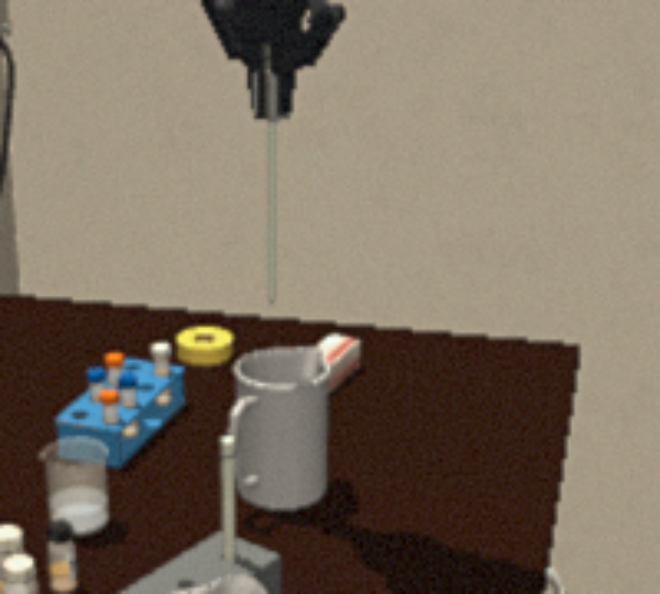

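The rod hangs vertically at crop (272,300), above the jug's opening at (285,365). I'll lower it inside.

```bash
python3 -m jog '[0,0,-0.03,0,0,0, 0,0,-0.06,0,0,0, 0,0,-0.09,0,0,0, 0,0,-0.12,0,0,0, 0,0,-0.15,0,0,0, 0,0,-0.175,0,0,0, 0,0,-0.19,0,0,0, 0,0,-0.19,0,0,0]'
python3 - <<'E'
from h import *
from scipy.spatial.transform import Rotation as R
o=bot.get_obs();e=np.array(o["eef_pos"]);L=.2304;A=np.array([.5556,-.1132,0]);d=np.array([-.407,-.914,0])
print(e,o["tool_rot"])
for th,k,z in((8,-.014,.02),(16,-.018,.014),(24,-.02,.012),(24,-.02,.004)):
    t=np.radians(th);f=A+k*d+[0,0,z];tcp=f+L*(np.cos(t)*np.array([0,0,1])+np.sin(t)*d)
    print(th,((tcp-e)/.8).round(4),(np.cross([0,0,1],d)*t/2).round(4))
E
```

```text
clock: 7.38
eef_pos: [0.5583, -0.1019, 0.2604]
tool_rot: [-0.545, 0.838, 0.002, -0.002]
ft_force: [-0.2, 0.6, -0.5]
grip_width: 0.0087
grasp_force: 58.6
[ 0.55832693 -0.10193203  0.26041055] [-0.54549487  0.83810742  0.00243396 -0.00231896]
8 [-0.0126 -0.0347 -0.0153] [ 0.0638 -0.0284  0.    ]
16 [-0.0266 -0.0661 -0.0312] [ 0.1276 -0.0568  0.    ]
24 [-0.0409 -0.0983 -0.0474] [ 0.1914 -0.0852  0.    ]
24 [-0.0409 -0.0983 -0.0574] [ 0.1914 -0.0852  0.    ]
```

```bash
python3 -m jog '[-0.006,-0.017,-0.008,0.032,-0.014,0, -0.0126,-0.035,-0.015,0.064,-0.028,0, -0.02,-0.05,-0.023,0.096,-0.043,0, -0.027,-0.066,-0.031,0.128,-0.057,0, -0.034,-0.082,-0.039,0.16,-0.071,0, -0.041,-0.098,-0.047,0.191,-0.085,0, -0.041,-0.098,-0.047,0.191,-0.085,0, -0.041,-0.098,-0.047,0.191,-0.085,0]'
python3 - <<'E'
from h import *
from scipy.spatial.transform import Rotation as R
o=bot.get_obs();e=np.array(o["eef_pos"]);zt=R.from_quat(o["tool_rot"]).apply([0,0,1]);print("foot",e+.2304*zt,"lean",np.degrees(np.arccos(-zt[2])),zt,o["ft_force"])
E
```

```text
clock: 8.05
eef_pos: [0.527, -0.1829, 0.2266]
tool_rot: [-0.532, 0.821, 0.113, 0.174]
ft_force: [0.3, -0.2, -0.6]
grip_width: 0.0083
grasp_force: 58.5
foot [ 0.56504113 -0.09759493  0.01599082] lean 23.9290495871273 [ 0.16519856  0.37043881 -0.91404843] [ 0.32539851 -0.15680182 -0.59932501]
```

No contact yet: lean is 24° and the foot is about 12 mm above the floor. I'll lower until it touches.

```bash
python3 -m jog '[0,0,-0.004,0,0,0, 0,0,-0.008,0,0,0, 0,0,-0.011,0,0,0, 0,0,-0.011,0,0,0]'; python3 -m jog '[0,0,-0.0015,0,0,0, 0,0,-0.0025,0,0,0, 0,0,-0.0025,0,0,0]'
```

```text
clock: 8.38
eef_pos: [0.5271, -0.1812, 0.2173]
tool_rot: [-0.533, 0.82, 0.113, 0.174]
ft_force: [0.0, -0.5, -0.1]
grip_width: 0.0086
grasp_force: 58.5
clock: 8.63
eef_pos: [0.527, -0.1821, 0.2159]
tool_rot: [-0.533, 0.82, 0.113, 0.174]
ft_force: [0.2, 0.1, 1.2]
grip_width: 0.0085
grasp_force: 58.8
```

```bash
python3 -m jog '[0,0,-0.0012,0,0,0, 0,0,-0.0012,0,0,0, 0,0,-0.0012,0,0,0]'; python3 -m jog '[0,0,-0.0012,0,0,0, 0,0,-0.0012,0,0,0, 0,0,-0.0012,0,0,0]'
```

```text
clock: 8.88
eef_pos: [0.527, -0.1825, 0.2153]
tool_rot: [-0.532, 0.821, 0.113, 0.175]
ft_force: [-0.6, -0.7, 5.2]
grip_width: 0.0079
grasp_force: 59.1
clock: 9.13
eef_pos: [0.5272, -0.1828, 0.215]
tool_rot: [-0.532, 0.821, 0.112, 0.175]
ft_force: [-2.0, -1.3, 8.2]
grip_width: 0.0087
grasp_force: 59.7
```

It's seated with 8 N of contact. Release.

```bash
python3 -m jog '[0,0,0,0,0,0, 0,0,0,0,0,0, 0,0,0,0,0,0, 0,0,0,0,0,0, 0,0,0,0,0,0, 0,0,0,0,0,0, 0,0,0,0,0,0, 0,0,0,0,0,0, 0,0,0,0,0,0, 0,0,0,0,0,0]' 1
python3 - <<'E'
from h import *
p,d,K,T=snap("wrist","wr5.png")
for l in["rod_top","rod_neck","jug_lip","jug"]:
    for r in bot.tip_of(l,"wrist")[:1]:
        print(l,w(T,r["at"]),round(r["confidence"],2))
E
```

```text
clock: 9.97
eef_pos: [0.5268, -0.1824, 0.2136]
tool_rot: [-0.533, 0.821, 0.113, 0.174]
ft_force: [-1.2, -0.2, 0.0]
grip_width: 0.0853
grasp_force: 0.0
rod_top [ 0.5192 -0.1901  0.198 ] 0.58
rod_neck [ 0.5403 -0.152   0.1241] 0.73
jug_lip [ 0.5384 -0.1607  0.1181] 0.84
jug [ 0.5562 -0.1106 -0.0031] 0.75
```

View pics/wr5.png

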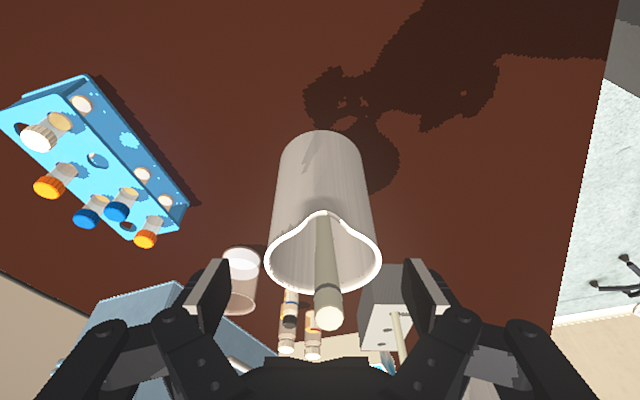

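The rod now rests in the lip (330,215), its top at (328,318), free between the open fingers. I'll retract along the tool axis.

```bash
python3 -m jog '[-0.004,-0.009,0.023,0,0,0, -0.008,-0.018,0.046,0,0,0, -0.016,-0.036,0.09,0,0,0, -0.024,-0.053,0.13,0,0,0, -0.031,-0.069,0.171,0,0,0, -0.031,-0.069,0.2,0,0,0, -0.031,-0.069,0.2,0,0,0, -0.031,-0.069,0.2,0,0,0, -0.031,-0.069,0.2,0,0,0]'
python3 - <<'E'
from h import *
p,d,K,T=snap("side","side6.png")
for l in["rod_top","rod_neck","jug_lip","jug","short_rod"]:
    for r in bot.tip_of(l,"side")[:2]:
        print(l,w(T,r["at"]),round(r["confidence"],2))
a=p[100:260,240:400,::-1];cv2.imwrite("pics/side6c.png",cv2.resize(a,(590,590)))
E
```

```text
clock: 10.97
eef_pos: [0.5018, -0.2374, 0.3728]
tool_rot: [-0.532, 0.821, 0.114, 0.174]
ft_force: [-0.8, 1.0, 0.0]
grip_width: 0.0854
grasp_force: 0.0
rod_top [ 0.5193 -0.19    0.1996] 0.63
rod_neck [ 0.5361 -0.1523  0.1241] 0.72
jug_lip [0.4881 0.3036 0.1647] 0.61
jug_lip [ 0.5366 -0.1605  0.1183] 0.58
jug [ 0.5615 -0.1137  0.0036] 0.67
jug [ 4.868e-01  3.710e-01 -1.000e-04] 0.64
```

View pics/side6c.png

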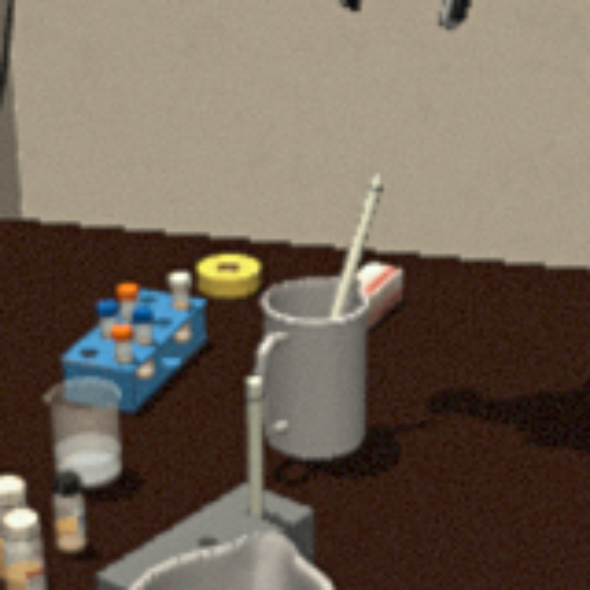

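The rod leans in the lip, crossing the rim at crop (338,310) with its ringed top at (376,183). The jug is upright in place, the short rod is still in its hole, and the gripper is clear.

```bash
python3 -c "
from workcell import bot
print(bot.job_done())"
```

```text
the job is handed in; nothing more can be done
None
```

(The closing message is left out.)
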